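Park microscope objectives in their colour-matched dishes

TASK

The four cleaned microscope objectives are standing about on the bench: put each one away in the storage dish of its own band colour, upright on the dish's floor with its lens up. They are delicate glass, so set each down gently without dropping it or tipping it over, and leave the oil bottle and the slide box where they are.

Things in the scene. Friction and masses are not known exactly. Their poses are not given: they have to be found in the camera images.
- red_objective (a point): Loose microscope objective with a red colour band, standing on its flat foot, lens up, 70 to 140 g: a round silver barrel 32 mm in diameter, 46 mm tall in all. The barrel is straight from the foot up to 30 mm, its top 14 mm red; above that a red shoulder cone narrows over 7 mm to 18 mm across, and a silver lens nose 15 mm in diameter fills the last 9 mm. This point is its centre, on its axis, 23 mm above the foot; z points up along its axis (yaw means nothing).
- yellow_objective (a point): Loose microscope objective with a yellow colour band, standing on its flat foot, lens up, 70 to 140 g: a round silver barrel 32 mm in diameter, 50 mm tall in all. The barrel is straight from the foot up to 34 mm, its top 14 mm yellow; above that a yellow shoulder cone narrows over 7 mm to 18 mm across, and a silver lens nose 15 mm in diameter fills the last 9 mm. This point is its centre, on its axis, 25 mm above the foot; z points up along its axis (yaw means nothing).
- green_objective (a point): Loose microscope objective with a green colour band, standing on its flat foot, lens up, 70 to 140 g: a round silver barrel 32 mm in diameter, 54 mm tall in all. The barrel is straight from the foot up to 38 mm, its top 14 mm green; above that a green shoulder cone narrows over 7 mm to 18 mm across, and a silver lens nose 15 mm in diameter fills the last 9 mm. This point is its centre, on its axis, 27 mm above the foot; z points up along its axis (yaw means nothing).
- blue_objective (a point): Loose microscope objective with a blue colour band, standing on its flat foot, lens up, 70 to 140 g: a round silver barrel 32 mm in diameter, 58 mm tall in all. The barrel is straight from the foot up to 42 mm, its top 14 mm blue; above that a blue shoulder cone narrows over 7 mm to 18 mm across, and a silver lens nose 15 mm in diameter fills the last 9 mm. This point is its centre, on its axis, 29 mm above the foot; z points up along its axis (yaw means nothing).
- red_dish (a point): Round red storage dish, fixed to the bench: outer diameter 68 mm, a flat red rim 8 mm wide and 6 mm high over the bench, around a black round floor 52 mm in diameter that lies 3 mm above the bench. This point is the centre of that floor, at its surface; z up.
- yellow_dish (a point): Round yellow storage dish, fixed to the bench: outer diameter 68 mm, a flat yellow rim 8 mm wide and 6 mm high over the bench, around a black round floor 52 mm in diameter that lies 3 mm above the bench. This point is the centre of that floor, at its surface; z up.
- green_dish (a point): Round green storage dish, fixed to the bench: outer diameter 68 mm, a flat green rim 8 mm wide and 6 mm high over the bench, around a black round floor 52 mm in diameter that lies 3 mm above the bench. This point is the centre of that floor, at its surface; z up.
- blue_dish (a point): Round blue storage dish, fixed to the bench: outer diameter 68 mm, a flat blue rim 8 mm wide and 6 mm high over the bench, around a black round floor 52 mm in diameter that lies 3 mm above the bench. This point is the centre of that floor, at its surface; z up.
- oil_bottle_mid (a point): Bystander, loose: small amber oil bottle with black cap, 32 mm in diameter, 75 mm tall, upright at the far edge of the work area. This point is its centre.
- slide_box_mid (a point): Bystander, loose: cardboard box of glass slides with a white top, 30 mm (its x) by 80 mm (its y), 42 mm tall, at the far edge of the work area. This point is its centre.

How it is judged:
By the outcome, as a careful person would: the job done as asked, in the order asked, and still so for the second after the job is handed in, with the robot touching nothing.
It also fails if it takes over 102 s, if anything falls off the work surface, if the arm or the gripper's body presses on something with over 40 N, if the wrist force passes 120 N, or if a joint passes its speed limit or range.

ROBOT

A 6-joint arm with a two-finger parallel gripper is mounted at the origin on the work surface. World frame = base frame: x ahead of the robot, y to its left, z up, the work surface at z = 0. Lengths are in m, angles in rad, forces in N, time in s.
With the tool pointing down it reaches from about 0.375 to 0.9 m from the base axis. Payload 3.1 kg.
Tool frame: the origin (TCP) lies on the centre line of the jaws, within the pads' length; the fingertips stand robot.tcp_to_tips ahead of it and the grasp point (between the pads) lies 3 mm ahead of it (robot.tcp_to_tips is the distance from the TCP to the fingertips, in m); z points along the fingers, y is the line along which they close (so a half turn about z gives the same grasp; the last joint's range is limited). The gripper opens to 87 mm and grips with 3 to 60 N. Pads are 19 mm wide; open, the fingers measure 117 mm over their backs; the gripper's body (75 mm by 190 mm) begins 51 mm behind the grasp point.
Start: joints at [-1.516, 0.527, 1.433, -0, 1.181, -0.178], TCP at [0.144, -0.608, 0.245] pointing down, gripper open.
Joint ranges: [-3.08, 3.08], [-0.75, 2.2], [0.22, 2.44], [-1.43, 4.57], [0, 2.65], [-2.85, 2.85]. Speed limits (rad/s): [2.79, 2.79, 3.14, 3.14, 3.14, 3.14].

INTERFACE

Orientations are given as a unit quaternion [x, y, z, w].
In Python, from rig import robot gives the robot as it stands. The module is installed in compiled form; this text tells all that it offers.
- The arm moves only by the shell command python3 -m jog 'ROWS' [FORCE]. ROWS is JSON, one flat list of numbers, 5 for each row, row after row: the finger opening in m, from 0 to 0.087, then the shift along the tool's x, y, z in m, then the turn about the tool's z in units of 10 degrees (1.0 is 10 degrees). In form: [claw, x, y, z, roll, claw, x, y, z, roll, ...]. A call has 1 to 20 rows; each row shifts and turns the commanded pose from where the row before left it, along the tool's axes as they then stand; what a row does not reach is not made up. A row lasts 1/8 s, in which the tool goes at most 62.5 mm and 10.7 degrees, less where a joint would pass 70% of its speed; a pose out of reach is approached as far as the arm can. A call with a gripper value outside its range is refused whole. The fingers move at their own pace and stop on an object; FORCE is the grip in N (left out, the last holds). Time passes only in rows, so rows that do not move let the fingers close. It gives the time, the measured TCP pose, the force, the opening and the grip force at its end, in the units of the state.
- robot.get_obs(): the state, without advancing time (a new reading comes with each control period).
- robot.camera(name): name is "side" or "top"; returns the picture (420x560x3 uint8, blue, green, red); there is no depth.
- robot.camera_model(name): a dict with "fx", "fy", "cx", "cy" (pixels), "R" (3x3) and "t" (3): a world point X has camera coordinates R X + t. Camera axes: x right, y down, z forward; pixel columns grow to the right and rows downward; lengths in m; the calibration is good to about 2 mm. A picture is of the moment at which its call begins. camera_model takes no time and is no camera call.
- robot.hand_in(): hands the job in; it is judged then, once.
Trained networks look in the newest picture that a camera, given by its name, has taken for a name from the list of things; names that differ only in an ending like _2 or _b are one class to them, and where a whole thing is asked for, a point or a joint stands for the part that bears it (a point fixed in the world has none). Each returns a list of dicts, best first, with "conf" (0 to 1); they miss things now and then, are a little off and sometimes report something else, mostly with a low value. They report only what shows in the picture. A call takes as long as a camera call.
- robot.look_for(camera, label): "extent" ([centre column, centre row, width, height] in pixels, round what is visible of it).
- robot.outline_of(camera, label): "region" (420x560 bool, what is visible of it) and "extent" ([centre column, centre row, width, height] in pixels, round what is visible of it).
The state is a dict: "time": time; "q": joint angles; "joint_velocities": joint speeds; "joint_torque": joint torques, N m; "position": TCP position; "tool_rot": TCP orientation; "ft_force": force on the tool from outside, world axes, zero at the start; "moment": the same for the moment, N m; "grip_width": finger opening in m; "grip_force": force on a finger pad.
Only numpy, scipy, OpenCV 4.12 (cv2) and the standard library are available. Lean on these libraries where they do the work, as an engineer would, in place of code of your own. Each camera call takes 0.05 s, during which the arm holds its last target. There are 200 camera calls.

## Working session

There is one attempt and no reset: what is moved stays moved. The work goes in short steps, Python scripts to look and compute and a shell command to move; the robot and the scene stay as the last step left them, time stands still between calls to the robot, and variables do not carry over. Pictures are saved under pics/ and viewed, at most 14 in all, crops included, and the job is handed in when it is done.

```bash
mkdir -p pics; cat > h.py <<'E'
import numpy as np, cv2
from rig import robot
def ray(cam,u,v,z):
    m=robot.camera_model(cam); R=np.array(m["R"]); t=np.array(m["t"])
    d=R.T@np.array([(u-m["cx"])/m["fx"],(v-m["cy"])/m["fy"],1]); c=-R.T@t
    return c+d*(z-c[2])/d[2]
def proj(cam,X):
    m=robot.camera_model(cam); p=np.array(m["R"])@np.array(X)+np.array(m["t"])
    return [m["fx"]*p[0]/p[2]+m["cx"],m["fy"]*p[1]/p[2]+m["cy"]]
E
python3 - <<'E'
from h import *
for c in("top","side"):
    cv2.imwrite(f"pics/{c}0.png",robot.camera(c))
    m=robot.camera_model(c);print(c,m["fx"],-np.array(m["R"]).T@np.array(m["t"]),np.array(m["R"])[2])
H=dict(red=.046,yellow=.05,green=.054,blue=.058)
for k in H:
    for n in("_objective","_dish"):
        for c in("top","side"):
            r=robot.look_for(c,k+n)
            for o in r[:2]:
                e=o["extent"];z=.006 if n=="_dish" else H[k]/2
                print(k+n,c,round(o["conf"],2),np.round(e),np.round(ray(c,e[0],e[1],z)[:2],4))
for n in("oil_bottle_mid","slide_box_mid"):
    for o in robot.look_for("top",n)[:1]: print(n,np.round(o["extent"]),ray("top",*o["extent"][:2],.03))
o=robot.get_obs();print(o["position"],o["tool_rot"],robot.tcp_to_tips,o["time"])
E
```

```text
top 538.9326055094057 [0.39104469 0.01989779 1.23029656] [ 0.19795452 -0.0112686  -0.98014643]
side 531.0942514152883 [0.41284334 1.02206603 0.64033104] [ 0.15441849 -0.85683504 -0.49192342]
red_objective top 0.8 [436. 274.  14.  18.] [ 0.472  -0.3236]
red_objective side 0.64 [340. 168.  13.  18.] [ 0.4702 -0.3154]
red_dish top 0.79 [145. 276.  30.  35.] [0.4989 0.3297]
red_dish top 0.48 [330. 221.  16.  14.] [ 0.6066 -0.0964]
red_dish side 0.81 [298. 335.  38.  27.] [0.5007 0.3353]
red_dish side 0.75 [333. 197.  15.  20.] [ 0.478 -0.176]
yellow_objective top 0.54 [328. 220.  12.  18.] [ 0.6067 -0.0895]
yellow_objective side 0.62 [276. 204.  11.  24.] [ 0.6093 -0.0895]
yellow_dish top 0.69 [169. 227.  32.  29.] [0.61  0.274]
yellow_dish side 0.64 [242. 306.  45.  27.] [0.614  0.2743]
green_objective top 0.7 [400. 205.  14.  14.] [ 0.633  -0.2569]
green_objective side 0.65 [276. 174.  13.  19.] [ 0.6374 -0.2532]
green_dish top 0.98 [262. 212.  28.  32.] [0.634  0.0599]
green_dish side 0.73 [252. 247.  28.  16.] [0.6364 0.0764]
blue_objective top 0.67 [325. 158.  38.  14.] [ 0.7517 -0.0924]
blue_objective top 0.47 [355. 279.  17.  14.] [ 0.4689 -0.1413]
blue_objective side 0.78 [333. 196.  14.  24.] [ 0.4765 -0.1404]
blue_dish top 0.68 [248. 289.  30.  32.] [0.4598 0.0966]
blue_dish top 0.29 [228. 165.  13.  20.] [0.7524 0.1349]
blue_dish side 0.65 [333. 261.  28.  24.] [0.4582 0.1049]
oil_bottle_mid [230. 166.  15.  17.] [0.74244991 0.12783655 0.03      ]
slide_box_mid [324. 158.  35.  18.] [ 0.75177727 -0.08910058  0.03      ]
[ 0.14422508 -0.60809368  0.24455572] [ 9.93232377e-01  1.16144073e-01  1.83773363e-06 -3.74099479e-06] 0.022 1.0
```

View pics/top0.png

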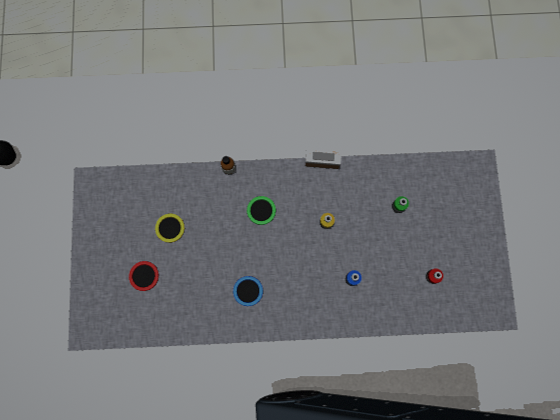

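View pics/side0.png

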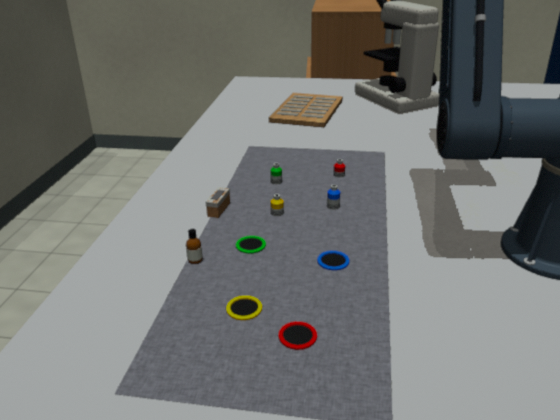

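The top view shows the blue, red, green and yellow objectives at about (355,278), (436,275), (401,204) and (328,221). The dishes are at red (145,276), yellow (169,227), green (262,211) and blue (248,291). That matches the networks, so I'll refine the positions with colour masks and the known geometry.

```bash
cat >> h.py <<'E'
from scipy.optimize import least_squares
H=dict(red=.046,yellow=.05,green=.054,blue=.058)
HUE=dict(red=0,yellow=25,green=60,blue=107)
def mask(im,k):
    h=cv2.cvtColor(im,cv2.COLOR_BGR2HSV).astype(int)
    d=np.abs(h[...,0]-HUE[k]); d=np.minimum(d,180-d)
    return ((d<12)&(h[...,1]>120)&(h[...,2]>60)).astype(np.uint8)
def pts(k,dish,z0=0):
    a=np.linspace(0,2*np.pi,60,endpoint=False)
    rings=[(.034,.006),(.034,0)] if dish else [(.016,H[k]-.030),(.016,H[k]-.016),(.009,H[k]-.009)]
    return np.array([[r*np.cos(t),r*np.sin(t),z+z0] for r,z in rings for t in a])
def bbox(cam,P):
    p=np.array([proj(cam,x) for x in P]); return np.r_[p.min(0),p.max(0)]
def locate(im,cam,k,dish,guess,z0=0):
    P=pts(k,dish,z0); g=np.array([*guess,0.])
    b=bbox(cam,P+g); m=mask(im,k); w=np.zeros_like(m); q=8
    x0,y0,x1,y1=b.astype(int); w[y0-q:y1+q+1,x0-q:x1+q+1]=1; m*=w
    n,l,s,_=cv2.connectedComponentsWithStats(m)
    if n<2: return None
    s=s[1+s[1:,4].argmax()]; ob=np.array([s[0]-.5,s[1]-.5,s[0]+s[2]-.5,s[1]+s[3]-.5])
    f=lambda p: bbox(cam,P+np.array([*p,0]))-ob
    r=least_squares(f,guess); return r.x,np.abs(r.fun).max()
E
python3 - <<'E'
from h import *
G={('red',0):(.472,-.32),('red',1):(.4998,.332),('yellow',0):(.608,-.09),('yellow',1):(.612,.274),('green',0):(.635,-.255),('green',1):(.635,.065),('blue',0):(.473,-.141),('blue',1):(.459,.1)}
I={c:robot.camera(c) for c in("top","side")}
for (k,d),g in G.items():
    r=[locate(I[c],c,k,d,g) for c in I]
    print(k,d,[(np.round(x[0],4),round(x[1],1)) if x else None for x in r], np.round(np.mean([x[0] for x in r if x],0),4))
E
```

```text
Traceback (most recent call last):
  File "h.py", line 31, in locate
    r=least_squares(f,guess); return r.x,np.abs(r.fun).max()
  File "h.py", line 30, in <lambda>
    f=lambda p: bbox(cam,P+np.array([*p,0]))-ob
                ~~~~^^^^^^^^^^^^^^^^^^^^^^^^
  File "h.py", line 22, in bbox
    p=np.array([proj(cam,x) for x in P]); return np.r_[p.min(0),p.max(0)]
                ~~~~^^^^^^^
  File "h.py", line 8, in proj
    m=robot.camera_model(cam); p=np.array(m["R"])@np.array(X)+np.array(m["t"])
ValueError: time passes only in moves, steps and waits
```

```bash
sed -i 's/m=robot.camera_model(cam)/m=cm(cam)/; s/^from rig import robot/from rig import robot\nfrom functools import lru_cache\ncm=lru_cache(None)(lambda c: robot.camera_model(c))/' h.py
cat > loc.py <<'E'
from h import *
G={('red',0):(.472,-.32),('red',1):(.4998,.332),('yellow',0):(.608,-.09),('yellow',1):(.612,.274),('green',0):(.635,-.255),('green',1):(.635,.065),('blue',0):(.473,-.141),('blue',1):(.459,.1)}
I={c:robot.camera(c) for c in("top","side")}
for (k,d),g in G.items():
    r=[locate(I[c],c,k,d,g) for c in I]
    print(k,d,[(np.round(x[0],4),round(x[1],1)) if x else None for x in r], np.round(np.mean([x[0] for x in r if x],0),4))
E
python3 loc.py 2>&1 | tail -12
```

```text
red 0 [(array([ 0.4697, -0.3212]), np.float64(0.5)), (array([ 0.472 , -0.3172]), np.float64(0.4))] [ 0.4708 -0.3192]
red 1 [(array([0.5016, 0.3331]), np.float64(0.4)), (array([0.5037, 0.3321]), np.float64(0.5))] [0.5026 0.3326]
yellow 0 [(array([ 0.6057, -0.0879]), np.float64(0.2)), (array([ 0.6081, -0.0873]), np.float64(0.8))] [ 0.6069 -0.0876]
yellow 1 [(array([0.6081, 0.2739]), np.float64(0.2)), (array([0.6106, 0.2719]), np.float64(0.6))] [0.6093 0.2729]
green 0 [(array([ 0.6376, -0.2595]), np.float64(0.7)), (array([ 0.6374, -0.2575]), np.float64(1.1))] [ 0.6375 -0.2585]
green 1 [(array([0.6407, 0.0615]), np.float64(0.2)), (array([0.6422, 0.0617]), np.float64(0.6))] [0.6414 0.0616]
blue 0 [(array([ 0.4738, -0.1388]), np.float64(0.1)), (array([ 0.4746, -0.1356]), np.float64(0.7))] [ 0.4742 -0.1372]
blue 1 [(array([0.4571, 0.0988]), np.float64(0.3)), (array([0.4585, 0.0954]), np.float64(0.4))] [0.4578 0.0971]
```

```bash
python3 -m jog '[0.087,0,0,0,0.667, 0.087,0,0,0,0.667, 0.087,0.0327,-0.0289,0,0, 0.087,0.0327,-0.0289,0,0, 0.087,0.0327,-0.0289,0,0, 0.087,0.0327,-0.0289,0,0, 0.087,0.0327,-0.0289,0,0, 0.087,0.0327,-0.0289,0,0, 0.087,0.0327,-0.0289,0,0, 0.087,0.0327,-0.0289,0,0, 0.087,0.0327,-0.0289,0,0, 0.087,0.0325,-0.0289,0,0, 0.087,0,0,0.03,0, 0.087,0,0,0.03,0, 0.087,0,0,0.03,0, 0.087,0,0,0,0]' 15
```

```text
time: 3.2
position: [0.4698, -0.3178, 0.1526]
tool_rot: [1.0, 0.0, -0.002, -0.002]
ft_force: [0.0, -0.2, 0.0]
grip_width: 0.087
grip_force: 0.0
```

```bash
python3 -m jog '[0.087,0.001,0.001,0.03,0, 0.087,0,0,0.03,0, 0.087,0,0,0.03,0, 0.087,0,0,0.02,0, 0.087,0,0,0.0136,0, 0.087,0,0,0,0, 0.045,0,0,0,0, 0.045,0,0,0,0, 0.045,0,0,0,0, 0.045,0,0,0,0]' 15; python3 -m jog '[0.036,0,0,0,0, 0.032,0,0,0,0, 0.028,0,0,0,0, 0.024,0,0,0,0, 0.024,0,0,0,0, 0.024,0,0,0,0]' 15
```

```text
time: 4.45
position: [0.4721, -0.3202, 0.0313]
tool_rot: [1.0, 0.0, 0.0, 0.0]
ft_force: [0.4, 0.7, 0.3]
grip_width: 0.0546
grip_force: 0.0
time: 5.2
position: [0.472, -0.3201, 0.0309]
tool_rot: [1.0, -0.0, 0.0, 0.0]
ft_force: [0.0, -0.1, 0.1]
grip_width: 0.0316
grip_force: 15.1
```

```bash
python3 - <<'E'
from h import *
a=robot.camera("side");b=robot.camera("top")
cv2.imwrite("pics/g1.png",np.hstack([cv2.resize(a[110:230,270:430],None,fx=2.4,fy=2.4),cv2.resize(b[210:330,360:520],None,fx=2.4,fy=2.4)]))
E
```

```text
(no output)
```

View pics/g1.png

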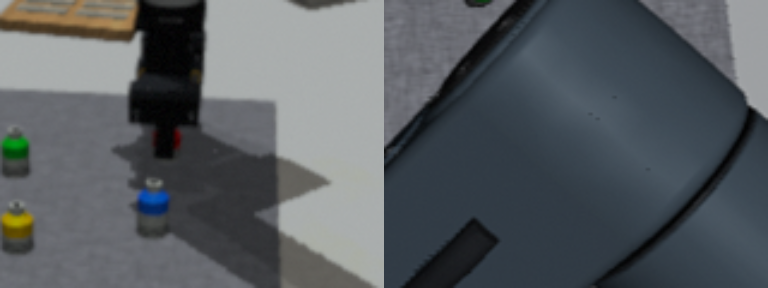

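Red is gripped at 31.6 mm, and its red band shows between the pads at about (168,138) in the crop. Lifting and carrying.

```bash
python3 -m jog '[0.024,0,0,-0.005,0, 0.024,0,0,-0.02,0, 0.024,0,0,-0.03,0, 0.024,0,0,-0.03,0, 0.024,0,0,-0.03,0, 0.024,0,0,0,0]' 15;  python3 -m jog '[0.024,0.0016,-0.01,0,0, 0.024,0.0016,-0.025,0,0, 0.024,0.0016,-0.04,0,0, 0.024,0.0016,-0.04,0,0, 0.024,0.0016,-0.04,0,0, 0.024,0.0016,-0.04,0,0, 0.024,0.0016,-0.04,0,0, 0.024,0.0016,-0.04,0,0, 0.024,0.0016,-0.04,0,0, 0.024,0.0016,-0.04,0,0, 0.024,0.0016,-0.04,0,0, 0.024,0.0016,-0.04,0,0, 0.024,0.0016,-0.04,0,0, 0.024,0.0016,-0.04,0,0, 0.024,0.0016,-0.04,0,0, 0.024,0.0016,-0.04,0,0, 0.024,0.0016,-0.03,0,0, 0.024,0.0016,-0.02,0,0, 0.024,0.0016,-0.0076,0,0]'; python3 -m jog '[0.024,0,0,0,0, 0.024,0,0,0,0]'
```

```text
time: 6.05
position: [0.4732, -0.3211, 0.1484]
tool_rot: [1.0, 0.0, 0.002, 0.002]
ft_force: [0.0, -0.2, -0.7]
grip_width: 0.0314
grip_force: 15.1
time: 8.43
position: [0.5011, 0.3336, 0.1451]
tool_rot: [1.0, 0.001, -0.001, 0.0]
ft_force: [0.7, 0.3, -0.8]
grip_width: 0.0317
grip_force: 15.1
time: 8.68
position: [0.5022, 0.3314, 0.1458]
tool_rot: [1.0, -0.001, -0.0, 0.0]
ft_force: [-0.0, -1.7, -0.1]
grip_width: 0.0317
grip_force: 15.1
```

```bash
cat > view.py <<'E'
import sys
from h import *
# crop around a world point in both cameras
n,x,y,z=sys.argv[1],*map(float,sys.argv[2:5]); o=[]
for c in("side","top"):
    u,v=map(int,proj(c,[x,y,z])); im=cv2.copyMakeBorder(robot.camera(c),80,80,80,80,cv2.BORDER_CONSTANT)
    o.append(cv2.resize(im[v+25:v+135,u+25:u+135],None,fx=3.5,fy=3.5,interpolation=cv2.INTER_CUBIC))
cv2.imwrite(f"pics/{n}.png",np.hstack(o))
E
python3 view.py r2 .5025 .3325 .06
```

```text
(no output)
```

View pics/r2.png

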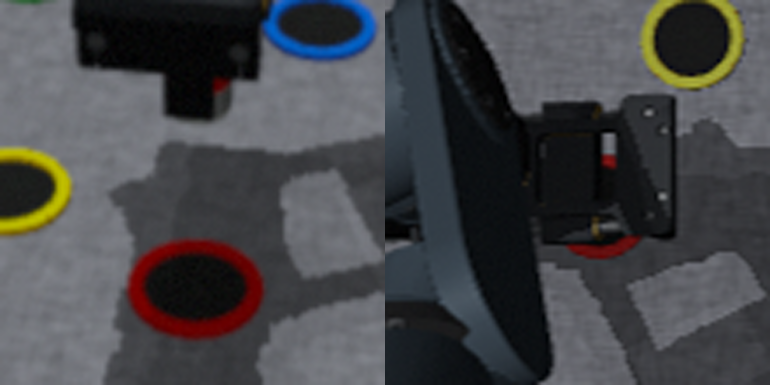

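Red is held above the dish: silver and red show between the jaws, and the rim ellipse is centred below at crop (195,288). Lowering.

```bash
python3 -m jog '[0.024,0,0,0.02,0, 0.024,0,0,0.03,0, 0.024,0,0,0.025,0, 0.024,0,0,0.015,0, 0.024,0,0,0.01,0, 0.024,0,0,0,0, 0.024,0,0,0,0]'; python3 -m jog '[0.024,0,0,0.003,0, 0.024,0,0,0.003,0, 0.024,0,0,0.002,0, 0.024,0,0,0.001,0, 0.024,0,0,0,0, 0.024,0,0,0,0]'
```

```text
time: 9.65
position: [0.5031, 0.3327, 0.0467]
tool_rot: [1.0, -0.0, 0.001, -0.0]
ft_force: [-1.0, 0.1, -1.2]
grip_width: 0.0319
grip_force: 15.1
time: 10.4
position: [0.5025, 0.3325, 0.037]
tool_rot: [1.0, -0.0, 0.0, -0.0]
ft_force: [0.6, 0.2, -0.0]
grip_width: 0.0315
grip_force: 15.1
```

Nearly down; now 1 mm steps, watching the force.

```bash
python3 -m jog '[0.024,0,0,0.001,0, 0.024,0,0,0.001,0, 0.024,0,0,0,0, 0.024,0,0,0,0]'; python3 -m jog '[0.024,0,0,0.0007,0, 0.024,0,0,0,0, 0.024,0,0,0,0]'; python3 -m jog '[0.024,0,0,0.0007,0, 0.024,0,0,0,0, 0.024,0,0,0,0]'
```

```text
time: 10.9
position: [0.5025, 0.3325, 0.0349]
tool_rot: [1.0, -0.0, -0.0, -0.0]
ft_force: [-0.6, 0.6, -1.5]
grip_width: 0.0318
grip_force: 15.1
time: 11.28
position: [0.5025, 0.3325, 0.0342]
tool_rot: [1.0, -0.0, -0.0, -0.0]
ft_force: [-0.1, 0.3, -1.2]
grip_width: 0.0314
grip_force: 15.1
time: 11.65
position: [0.5025, 0.3325, 0.0339]
tool_rot: [1.0, 0.0, 0.0, -0.0]
ft_force: [-0.1, -0.6, 3.4]
grip_width: 0.0316
grip_force: 15.1
```

Contact (3.4 N) at the predicted height. Opening, rising and moving on to blue.

```bash
python3 -m jog '[0.033,0,0,0,0, 0.036,0,0,0,0, 0.045,0,0,0,0, 0.06,0,0,0,0, 0.075,0,0,0,0, 0.087,0,0,0,0, 0.087,0,0,0,0, 0.087,0,0,0,0, 0.087,0,0,-0.01,0, 0.087,0,0,-0.03,0, 0.087,0,0,-0.04,0, 0.087,0,0,-0.04,0, 0.087,0,0,0,0]'; python3 -m jog '[0.087,-0.0024,0.02,0,0, 0.087,-0.0024,0.04,0,0, 0.087,-0.0024,0.045,0,0, 0.087,-0.0024,0.045,0,0, 0.087,-0.0024,0.045,0,0, 0.087,-0.0024,0.045,0,0, 0.087,-0.0024,0.045,0,0, 0.087,-0.0024,0.045,0,0, 0.087,-0.0024,0.045,0,0, 0.087,-0.0024,0.045,0,0, 0.087,-0.0024,0.03,0,0, 0.087,-0.0021,0.0195,0,0, 0.087,0,0,0,0, 0.087,0,0,0,0]'
```

```text
time: 13.28
position: [0.5048, 0.3336, 0.1579]
tool_rot: [1.0, 0.0, 0.004, -0.002]
ft_force: [-0.6, -0.2, -0.0]
grip_width: 0.0873
grip_force: 0.0
time: 15.02
position: [0.4725, -0.1363, 0.1528]
tool_rot: [1.0, -0.0, -0.001, -0.001]
ft_force: [-0.0, 0.8, -1.5]
grip_width: 0.0871
grip_force: 0.0
```

```bash
python3 loc.py 2>&1 | cut -c1-190; python3 view.py r3 .5025 .3325 .03
```

```text
return _methods._mean(a, axis=axis, dtype=dtype,
  ret = ret.dtype.type(ret / rcount)
red 0 [None, None] nan
red 1 [(array([0.5016, 0.3331]), np.float64(0.4)), (array([0.5042, 0.3275]), np.float64(1.8))] [0.5029 0.3303]
yellow 0 [(array([ 0.6057, -0.0879]), np.float64(0.2)), (array([ 0.6069, -0.0875]), np.float64(0.8))] [ 0.6063 -0.0877]
yellow 1 [(array([0.6081, 0.2739]), np.float64(0.2)), (array([0.6106, 0.2719]), np.float64(0.6))] [0.6093 0.2729]
green 0 [(array([ 0.6365, -0.2583]), np.float64(0.2)), (array([ 0.6374, -0.2575]), np.float64(1.1))] [ 0.637  -0.2579]
green 1 [(array([0.6407, 0.0615]), np.float64(0.2)), (array([0.6422, 0.0617]), np.float64(0.6))] [0.6414 0.0616]
blue 0 [None, (array([ 0.4746, -0.1356]), np.float64(0.7))] [ 0.4746 -0.1356]
blue 1 [(array([0.4571, 0.0988]), np.float64(0.3)), (array([0.4585, 0.0954]), np.float64(0.4))] [0.4578 0.0971]
```

View pics/r3.png

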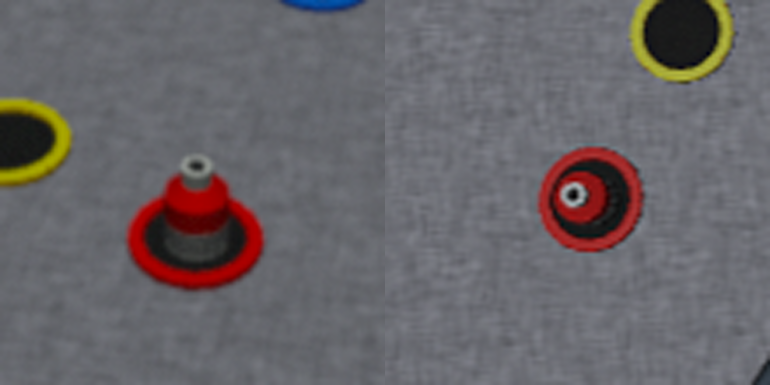

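Red stands upright, centred in its dish (crop about 195,235). Next, the blue pick.

```bash
python3 -m jog '[0.087,0.0005,0,0.03,0, 0.087,0,0,0.03,0, 0.087,0,0,0.03,0, 0.087,0,0,0.02,0, 0.087,0,0,0.0125,0, 0.07,0,0,0,0, 0.055,0,0,0,0, 0.045,0,0,0,0, 0.045,0,0,0,0, 0.04,0,0,0,0, 0.036,0,0,0,0, 0.032,0,0,0,0, 0.028,0,0,0,0, 0.024,0,0,0,0, 0.024,0,0,0,0, 0.024,0,0,0,0]' 15
```

```text
time: 17.23
position: [0.4746, -0.1371, 0.0311]
tool_rot: [1.0, 0.0, 0.0, 0.0]
ft_force: [0.5, -0.4, 0.3]
grip_width: 0.0316
grip_force: 15.0
```

```bash
python3 -m jog '[0.024,0,0,-0.005,0, 0.024,0,0,-0.02,0, 0.024,0,0,-0.03,0, 0.024,0,0,-0.03,0, 0.024,0,0,-0.03,0, 0.024,0,0,0,0, 0.024,-0.0018,-0.01,0,0, 0.024,-0.0018,-0.025,0,0, 0.024,-0.0018,-0.04,0,0, 0.024,-0.0018,-0.04,0,0, 0.024,-0.0018,-0.04,0,0, 0.024,-0.0018,-0.04,0,0, 0.024,-0.0018,-0.025,0,0, 0.024,-0.0018,-0.01,0,0, 0.024,-0.0018,-0.004,0,0, 0.024,0,0,0,0, 0.024,0,0,0,0]' 15; python3 -m jog '[0.024,0,0,0.02,0, 0.024,0,0,0.03,0, 0.024,0,0,0.025,0, 0.024,0,0,0.015,0, 0.024,0,0,0.01,0, 0.024,0,0,0.006,0, 0.024,0,0,0.002,0, 0.024,0,0,0.001,0, 0.024,0,0,0,0, 0.024,0,0,0,0]'
```

```text
time: 19.35
position: [0.4584, 0.0962, 0.146]
tool_rot: [1.0, -0.001, -0.0, 0.0]
ft_force: [-0.2, 0.2, -1.7]
grip_width: 0.0316
grip_force: 15.0
time: 20.6
position: [0.4584, 0.097, 0.0373]
tool_rot: [1.0, 0.0, 0.0, 0.0]
ft_force: [-0.3, -0.3, -0.8]
grip_width: 0.0314
grip_force: 15.0
```

```bash
python3 -m jog '[0.024,0,0,0.001,0, 0.024,0,0,0.001,0, 0.024,0,0,0.0007,0, 0.024,0,0,0,0, 0.024,0,0,0,0]'; python3 -m jog '[0.024,0,0,0.0007,0, 0.024,0,0,0,0, 0.024,0,0,0,0]'; 
```

```text
time: 21.22
position: [0.4582, 0.097, 0.0343]
tool_rot: [1.0, 0.0, -0.0, 0.0]
ft_force: [-1.0, -0.0, -0.3]
grip_width: 0.0315
grip_force: 15.0
time: 21.6
position: [0.4583, 0.097, 0.034]
tool_rot: [1.0, 0.0, 0.0, 0.0]
ft_force: [-1.4, -0.5, 4.6]
grip_width: 0.0317
grip_force: 15.0
```

```bash
python3 -m jog '[0.033,0,0,0,0, 0.036,0,0,0,0, 0.045,0,0,0,0, 0.06,0,0,0,0, 0.075,0,0,0,0, 0.087,0,0,0,0, 0.087,0,0,0,0, 0.087,0,0,0,0, 0.087,0,0,-0.01,0, 0.087,0,0,-0.03,0, 0.087,0,0,-0.04,0, 0.087,0,0,-0.04,0, 0.087,0,0,0,0]'; python3 -m jog '[0.087,0.0248,0.0308,0,0, 0.087,0.0248,0.0308,0,0, 0.087,0.0248,0.0308,0,0, 0.087,0.0248,0.0308,0,0, 0.087,0.0248,0.0308,0,0, 0.087,0.0247,0.0306,0,0, 0.087,0,0,0,0, 0.087,0,0,0,0]'; python3 view.py b3 .458 .097 .03
```

```text
time: 23.22
position: [0.4602, 0.097, 0.1569]
tool_rot: [1.0, 0.0, 0.004, 0.0]
ft_force: [0.2, -0.3, 0.8]
grip_width: 0.087
grip_force: 0.0
time: 24.22
position: [0.6054, -0.087, 0.1525]
tool_rot: [1.0, -0.0, -0.002, -0.001]
ft_force: [-0.5, 0.5, 0.3]
grip_width: 0.0872
grip_force: 0.0
```

View pics/b3.png

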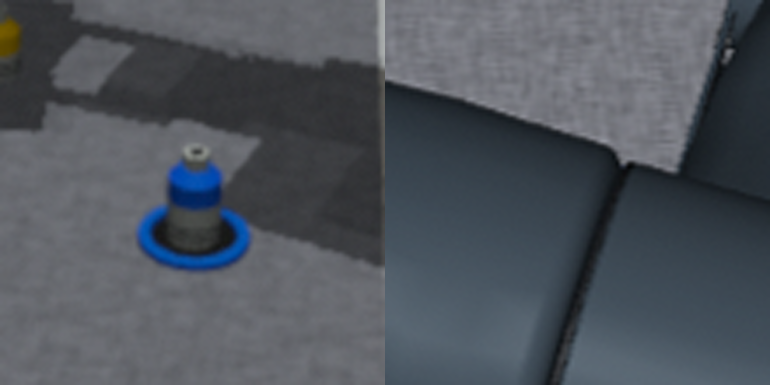

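Blue stands upright in its dish (crop 195,235). Next, the yellow pick.

```bash
python3 -m jog '[0.087,0.0005,0,0.03,0, 0.087,0,0,0.03,0, 0.087,0,0,0.03,0, 0.087,0,0,0.02,0, 0.087,0,0,0.0128,0, 0.07,0,0,0,0, 0.055,0,0,0,0, 0.045,0,0,0,0, 0.045,0,0,0,0, 0.04,0,0,0,0, 0.036,0,0,0,0, 0.032,0,0,0,0, 0.028,0,0,0,0, 0.024,0,0,0,0, 0.024,0,0,0,0, 0.024,0,0,0,0]' 15
```

```text
time: 26.32
position: [0.6074, -0.0877, 0.0308]
tool_rot: [1.0, -0.0, -0.0, 0.0]
ft_force: [0.7, 0.2, 0.1]
grip_width: 0.0314
grip_force: 15.0
```

```bash
python3 -m jog '[0.024,0,0,-0.005,0, 0.024,0,0,-0.02,0, 0.024,0,0,-0.03,0, 0.024,0,0,-0.03,0, 0.024,0,0,-0.03,0, 0.024,0,0,0,0, 0.024,0.001,-0.01,0,0, 0.024,0.001,-0.025,0,0, 0.024,0,-0.04,0,0, 0.024,0,-0.04,0,0, 0.024,0,-0.04,0,0, 0.024,0,-0.04,0,0, 0.024,0,-0.04,0,0, 0.024,0,-0.04,0,0, 0.024,0,-0.04,0,0, 0.024,0,-0.025,0,0, 0.024,0,-0.015,0,0, 0.024,0,-0.0056,0,0, 0.024,0,0,0,0, 0.024,0,0,0,0]' 15; python3 -m jog '[0.024,0,0,0.02,0, 0.024,0,0,0.03,0, 0.024,0,0,0.025,0, 0.024,0,0,0.015,0, 0.024,0,0,0.01,0, 0.024,0,0,0.006,0, 0.024,0,0,0.002,0, 0.024,0,0,0.001,0, 0.024,0,0,0,0, 0.024,0,0,0,0]'; python3 -m jog '[0.024,0,0,0.001,0, 0.024,0,0,0.001,0, 0.024,0,0,0,0, 0.024,0,0,0,0]'
```

```text
time: 28.82
position: [0.6095, 0.2719, 0.1457]
tool_rot: [1.0, -0.001, -0.0, 0.0]
ft_force: [0.0, 0.1, -0.8]
grip_width: 0.0319
grip_force: 15.0
time: 30.08
position: [0.6097, 0.2731, 0.0373]
tool_rot: [1.0, 0.0, 0.0, -0.0]
ft_force: [0.3, -0.2, -1.5]
grip_width: 0.0315
grip_force: 15.0
time: 30.58
position: [0.6094, 0.273, 0.0348]
tool_rot: [1.0, -0.0, -0.0, 0.0]
ft_force: [0.5, 0.4, -1.0]
grip_width: 0.0317
grip_force: 15.0
```

```bash
python3 -m jog '[0.024,0,0,0.0007,0, 0.024,0,0,0,0, 0.024,0,0,0,0]';python3 -m jog '[0.024,0,0,0.0006,0, 0.024,0,0,0,0, 0.024,0,0,0,0]'
```

```text
time: 30.95
position: [0.6094, 0.273, 0.0341]
tool_rot: [1.0, -0.0, -0.0, 0.0]
ft_force: [-0.1, 0.3, -1.0]
grip_width: 0.0318
grip_force: 15.0
time: 31.32
position: [0.6095, 0.273, 0.0339]
tool_rot: [1.0, -0.0, 0.0, -0.0]
ft_force: [-0.9, -0.9, 1.0]
grip_width: 0.032
grip_force: 15.0
```

```bash
python3 -m jog '[0.033,0,0,0,0, 0.036,0,0,0,0, 0.045,0,0,0,0, 0.06,0,0,0,0, 0.075,0,0,0,0, 0.087,0,0,0,0, 0.087,0,0,0,0, 0.087,0,0,0,0, 0.087,0,0,-0.01,0, 0.087,0,0,-0.03,0, 0.087,0,0,-0.04,0, 0.087,0,0,-0.04,0, 0.087,0,0,0,0]'; python3 -m jog '[0.087,0.002,0.02,0,0, 0.087,0.002,0.04,0,0, 0.087,0.002,0.045,0,0, 0.087,0.002,0.045,0,0, 0.087,0.002,0.045,0,0, 0.087,0.002,0.045,0,0, 0.087,0.002,0.045,0,0, 0.087,0.002,0.045,0,0, 0.087,0.002,0.045,0,0, 0.087,0.002,0.045,0,0, 0.087,0.002,0.045,0,0, 0.087,0.002,0.035,0,0, 0.087,0.002,0.02,0,0, 0.087,0.0015,0.011,0,0, 0.087,0,0,0,0, 0.087,0,0,0,0]'; python3 view.py y3 .609 .273 .03
```

```text
time: 32.95
position: [0.6122, 0.2738, 0.1586]
tool_rot: [1.0, 0.0, 0.005, -0.001]
ft_force: [0.0, 1.1, 0.5]
grip_width: 0.0872
grip_force: 0.0
time: 34.95
position: [0.6367, -0.2565, 0.1533]
tool_rot: [1.0, 0.001, -0.0, -0.0]
ft_force: [-0.1, 0.6, -0.7]
grip_width: 0.0868
grip_force: 0.0
```

View pics/y3.png

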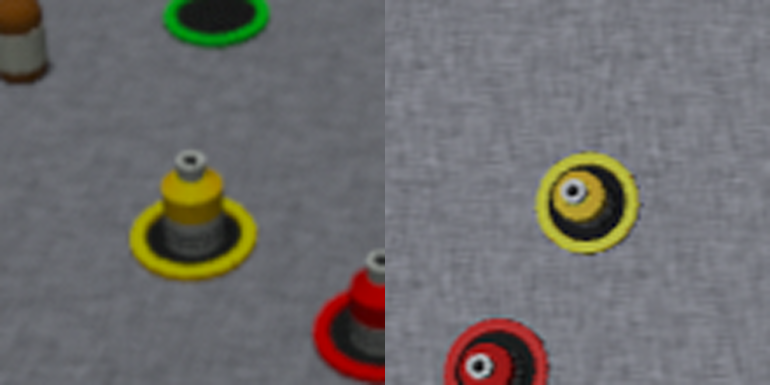

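Yellow is upright in its dish (crop 192,235) and the bottle is untouched. Next, the green pick.

```bash
python3 -m jog '[0.087,0,0,0.03,0, 0.087,0,0,0.03,0, 0.087,0,0,0.03,0, 0.087,0,0,0.02,0, 0.087,0,0,0.0128,0, 0.07,0,0,0,0, 0.055,0,0,0,0, 0.045,0,0,0,0, 0.045,0,0,0,0, 0.04,0,0,0,0, 0.036,0,0,0,0, 0.032,0,0,0,0, 0.028,0,0,0,0, 0.024,0,0,0,0, 0.024,0,0,0,0, 0.024,0,0,0,0]' 15
```

```text
time: 37.05
position: [0.6369, -0.2581, 0.0307]
tool_rot: [1.0, -0.0, -0.0, 0.0]
ft_force: [0.1, -0.4, 0.3]
grip_width: 0.0319
grip_force: 15.0
```

```bash
python3 -m jog '[0.024,0,0,-0.005,0, 0.024,0,0,-0.02,0, 0.024,0,0,-0.03,0, 0.024,0,0,-0.03,0, 0.024,0,0,-0.03,0, 0.024,0,0,0,0, 0.024,0.001,-0.01,0,0, 0.024,0.001,-0.025,0,0, 0.024,0.001,-0.04,0,0, 0.024,0.001,-0.04,0,0, 0.024,0.0006,-0.04,0,0, 0.024,0,-0.04,0,0, 0.024,0,-0.04,0,0, 0.024,0,-0.04,0,0, 0.024,0,-0.025,0,0, 0.024,0,-0.012,0,0, 0.024,0,-0.0076,0,0, 0.024,0,0,0,0, 0.024,0,0,0,0]' 15; python3 -m jog '[0.024,0,0,0.02,0, 0.024,0,0,0.03,0, 0.024,0,0,0.025,0, 0.024,0,0,0.015,0, 0.024,0,0,0.01,0, 0.024,0,0,0.006,0, 0.024,0,0,0.002,0, 0.024,0,0,0.001,0, 0.024,0,0,0,0, 0.024,0,0,0,0]'; python3 -m jog '[0.024,0,0,0.001,0, 0.024,0,0,0.001,0, 0.024,0,0,0.0005,0, 0.024,0,0,0,0, 0.024,0,0,0,0]'
```

```text
time: 39.42
position: [0.6416, 0.0606, 0.1457]
tool_rot: [1.0, -0.001, 0.0, 0.0]
ft_force: [-0.4, 0.7, -1.1]
grip_width: 0.0314
grip_force: 15.0
time: 40.67
position: [0.6418, 0.0616, 0.0372]
tool_rot: [1.0, 0.0, 0.0, 0.0]
ft_force: [-0.2, 0.2, -1.7]
grip_width: 0.0316
grip_force: 15.0
time: 41.3
position: [0.6415, 0.0616, 0.0342]
tool_rot: [1.0, -0.0, -0.0, 0.0]
ft_force: [-0.3, 0.9, -1.0]
grip_width: 0.0317
grip_force: 15.0
```

```bash
python3 -m jog '[0.024,0,0,0.0007,0, 0.024,0,0,0,0, 0.024,0,0,0,0]'
```

```text
time: 41.68
position: [0.6416, 0.0615, 0.0337]
tool_rot: [1.0, -0.0, 0.0, 0.0]
ft_force: [-0.6, -0.1, -0.5]
grip_width: 0.0316
grip_force: 15.0
```

```bash
python3 -m jog '[0.024,0,0,0.0005,0, 0.024,0,0,0,0, 0.024,0,0,0,0]'
```

```text
time: 42.05
position: [0.6416, 0.0616, 0.0336]
tool_rot: [1.0, 0.0, 0.0, 0.0]
ft_force: [-1.5, -0.1, 5.4]
grip_width: 0.0318
grip_force: 15.0
```

Contact. Release, rise and move aside for a final check.

```bash
python3 -m jog '[0.033,0,0,0,0, 0.036,0,0,0,0, 0.045,0,0,0,0, 0.06,0,0,0,0, 0.075,0,0,0,0, 0.087,0,0,0,0, 0.087,0,0,0,0, 0.087,0,0,0,0, 0.087,0,0,-0.01,0, 0.087,0,0,-0.03,0, 0.087,0,0,-0.04,0, 0.087,0,0,-0.04,0, 0.087,0,0,-0.04,0, 0.087,0,0,0,0]'; python3 -m jog '[0.087,0,0.04,0,0, 0.087,0,0.045,0,0, 0.087,0,0.045,0,0, 0.087,0,0.045,0,0, 0.087,0,0.045,0,0, 0.087,0,0.045,0,0, 0.087,0,0.045,0,0, 0.087,0,0.02,0,0, 0.087,0,0,0,0, 0.087,0,0,0,0]'; python3 - <<'E'
from h import *
a=robot.camera("side");b=robot.camera("top")
cv2.imwrite("pics/end.png",np.hstack([cv2.resize(a[160:380,160:400],None,fx=1.6,fy=1.6),cv2.resize(b[120:340,110:350],None,fx=1.6,fy=1.6)]))
E
```

```text
time: 43.8
position: [0.6442, 0.0615, 0.198]
tool_rot: [1.0, 0.0, 0.005, 0.0]
ft_force: [1.0, -0.5, -0.5]
grip_width: 0.0869
grip_force: 0.0
time: 45.05
position: [0.6413, -0.2664, 0.1926]
tool_rot: [1.0, 0.001, -0.001, -0.001]
ft_force: [-0.3, 0.1, 1.0]
grip_width: 0.0869
grip_force: 0.0
```

View pics/end.png

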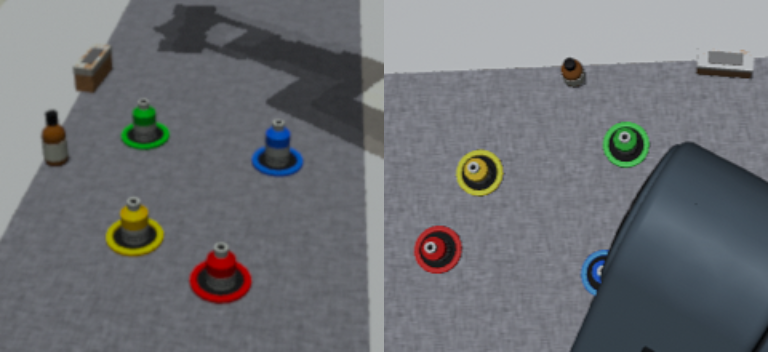

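All four stand upright in their matching dishes (side crop: green 145,120; blue 278,148; yellow 134,225; red 220,268), and the bottle and box are unmoved.

```bash
python3 -c "
from rig import robot
print(robot.hand_in())"
```

```text
the job is handed in; nothing more can be done
None
```

I put all four objectives away upright, lens up, in the dishes of their own colours, left the oil bottle and slide box where they were, and handed the job in at about 45 s; the hand-in gave no verdict.

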